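Cock and fire the loaded spring marker

TASK

One of the two spring markers on the bench has an aluminium housing sitting in its nest; the other nest is empty. Mark the housing: draw that marker's striker back by its upright handle until the sear catches, let go so that the sear alone holds it, then press the trip pad beside it to fire it. Leave the housing in its nest and do not draw the empty marker's striker.

Things in the scene. Friction and masses are not known exactly. Their poses are not given: they have to be found in the camera images.
- marker: Fixed spring marker, the one of two alike with a housing in its nest. Grey base plate 335 x 120 x 12 mm (x -185 to 150); origin on its underside below the striker's axis. In its frame, mm: striker rod along x at z 45, tip to +x; spring barrel x -180 to -115, front guide x 45 to 65, nest x 80 to 120, anvil x 120 to 146, top z 58. Beside handle and pad all is below z 65.
- handle (a point): Top centre of the loaded marker's striker handle: upright black round bar 20 mm thick, free for 65 mm below this point, which is 125 mm above the bench. With the striker forward it lies at x -35, y 0 mm in the marker's frame; draw it straight along the marker's -x, away from the nest.
- trip_pad (a point): Top centre of the loaded marker's trip pad: steel disc 28 mm across, at x +30, y +42 mm in the marker's frame, 62 mm above the bench. Press straight down against a spring of 2.5 to 5 N: it fires the drawn striker when 5 to 6 mm down, stops at 9 mm, and springs back.
- striker (a joint): Loaded marker's striker, m: about 0 forward against the housing, grows as drawn; end stop 0.058. Spring 4 N at 0, 11 N at 0.035, 15.6 N at the stop, a few N more while the lug rides over the sear (0.008 to 0.035). The sear snaps up at 0.035: draw to 0.041 to 0.055 and let go, and it stays at about 0.035 until the pad is pressed.
- housing: Cast aluminium housing, 39 x 44 mm and 34 mm high with a round boss 26 mm across on top (46 mm in all), 0.12 kg, loose, lying in the loaded marker's nest. Origin: centre of its underside, at x +100, y 0, z +20 mm in the marker's frame; z up.
- spare_striker (a joint): Position of the striker of the other, identical marker, whose nest is empty, in m: about -0.004 forward, growing as it is drawn. To be left alone.
There are look-alikes about, which are no part of the job. Leave any yellow look-alike of the housing alone.

How it is judged:
By the outcome, as a careful person would: the job done as asked, in the order asked, and still so for the second after the job is handed in, with the robot touching nothing.
It also fails if it takes over 34 s, if anything falls off the work surface, if the arm or the gripper's body presses on something with over 40 N, if the wrist force passes 120 N, or if a joint passes its speed limit or range.

ROBOT

A 6-joint arm with a two-finger parallel gripper is mounted at the origin on the work surface. World frame = base frame: x ahead of the robot, y to its left, z up, the work surface at z = 0. Lengths are in m, angles in rad, forces in N, time in s.
With the tool pointing down it reaches from about 0.275 to 0.825 m from the base axis. Payload 4.9 kg.
Tool frame: the origin (TCP) lies between the finger pads; the fingertips stand 17 mm ahead of it and the grasp point (between the pads) lies 2 mm behind it (ctrl.tips_ahead is the distance from the TCP to the fingertips, in m); z points along the fingers, y is the line along which they close (so a half turn about z gives the same grasp; the last joint's range is limited). The gripper opens to 85 mm and grips with 20 to 120 N. Pads are 22 mm wide; open, the fingers measure 114 mm over their backs; the gripper's body (76 mm by 85 mm) begins 54 mm behind the grasp point. The pads swing forward as they close: fully open they stand 13 mm farther back than shut.
Start: joints at [0.987, 0.326, -0.193, 1.052, 0, 1.437], TCP at [0.239, 0.495, 0.248] pointing down, gripper open.
Joint ranges: [-2.65, 2.65], [-0.97, 1.79], [-1.3, 1.35], [-1.93, 2.1], [-1.47, 1.37], [-3.14, 3.14]. Speed limits (rad/s): [2.57, 2.57, 3.14, 3.14, 3.14, 3.14].

INTERFACE

Orientations are given as a rotation vector (axis times angle).
In Python, from rig import read_state, snapshot, ticket, ctrl gives the robot as it stands.
- The arm moves only by the shell command python3 -m crank 'ROWS' [FORCE]. ROWS is text: rows parted by semicolons, each of 7 numbers parted by spaces: the shift along the tool's x, y, z in cm, then the turn, a rotation vector about the tool's x, y, z in degrees, then the opening, from -1 (shut) to 1 (fully open). In form: dx dy dz ax ay az jaw; .... A call has 1 to 10 rows; each row is the pose to reach, as a shift and turn from the pose commanded when the call began, along the tool's axes at that moment; what a row does not reach only later rows make up. A row lasts 1/12 s, in which the tool goes at most 41.7 mm and 7.16 degrees, less where a joint would pass 70% of its speed; a pose out of reach is approached as far as the arm can. A call with a gripper value outside its range is refused whole. The fingers move at their own pace and stop on an object; FORCE is the grip in N (left out, the last holds). Time passes only in rows, so rows that repeat a pose let the fingers close. It gives the time, the measured TCP pose, the force, the opening and the grip force at its end, in the units of the state.
- read_state(): the state, without advancing time (a new reading comes with each control period).
- snapshot(name): name is "scene" or "top"; returns a dict with "pixels" (480x640x3 uint8, red, green, blue), "fx", "fy", "cx", "cy" (pixels), "rvec" (rotation vector, rad) and "tvec" (3), from world to camera coordinates, as OpenCV has them. Camera axes: x right, y down, z forward; pixel columns grow to the right and rows downward; lengths in m; the calibration is good to about 2 mm. A picture is of the moment at which its call begins. There is no depth.
- ticket.finish_job(): hands the job in; it is judged then, once.
The state is a dict: "t": time; "joint_positions": joint angles; "qvel": joint speeds; "joint_torque": joint torques, N m; "ee_pos": TCP position; "orientation": TCP orientation; "force": force on the tool from outside, world axes, zero at the start; "moment": the same for the moment, N m; "width": finger opening in m; "gripper_force": force on a finger pad.
Only numpy, scipy, OpenCV 4.12 (cv2) and the standard library are available. Lean on these libraries where they do the work, as an engineer would, in place of code of your own. Each camera call takes 0.05 s, during which the arm holds its last target. There are 200 camera calls.

## Working session

There is one attempt and no reset: what is moved stays moved. The work goes in short steps, Python scripts to look and compute and a shell command to move; the robot and the scene stay as the last step left them, time stands still between calls to the robot, and variables do not carry over. Pictures are saved under pics/ and viewed, at most 10 in all, crops included, and the job is handed in when it is done.

```bash
mkdir -p pics; cat > h.py <<'E'
import numpy as np, cv2
from rig import read_state, snapshot, ticket, ctrl
def snap(n,f):
    s=snapshot(n); cv2.imwrite(f,s['pixels'][:,:,::-1]); np.savez(f+'.npz',**{k:s[k] for k in s}); return s
def ray(s,u,v,z):
    R=cv2.Rodrigues(np.array(s['rvec'],float))[0]; t=np.array(s['tvec'],float).ravel()
    d=R.T@np.array([(u-s['cx'])/s['fx'],(v-s['cy'])/s['fy'],1.]); c=-R.T@t
    return c+d*(z-c[2])/d[2]
def proj(s,P):
    K=np.array([[s['fx'],0,s['cx']],[0,s['fy'],s['cy']],[0,0,1.]],float)
    return cv2.projectPoints(np.array(P,float).reshape(-1,3),np.array(s['rvec'],float),np.array(s['tvec'],float),K,None)[0].reshape(-1,2)
def tool(d):  # world shift (m) -> tool cm
    R=cv2.Rodrigues(np.array(read_state()['orientation'],float))[0]
    return R.T@np.array(d)*100
E
python3 - <<'E'
from h import *
for n in('top','scene'):
    s=snap(n,f'pics/{n}1.png'); R=cv2.Rodrigues(np.array(s['rvec'],float))[0]; print(n,s['fx'],-R.T@np.array(s['tvec']).ravel())
st=read_state(); print(st['t'],st['ee_pos'],cv2.Rodrigues(np.array(st['orientation'],float))[0],st['width'])
E
```

```text
top 576.8343586201945 [0.44863228 0.06652321 1.04941263]
scene 615.1930177129533 [1.65177825 0.16363994 0.77572258]
0.1 [0.23883838 0.49487636 0.24757898] [[-9.00520515e-01  4.34812601e-01 -8.96787749e-04]
 [ 4.34813458e-01  9.00519614e-01 -1.29650584e-03]
 [ 2.43837880e-04 -1.55746549e-03 -9.99998757e-01]] 0.08507679655629521
```

View pics/top1.png

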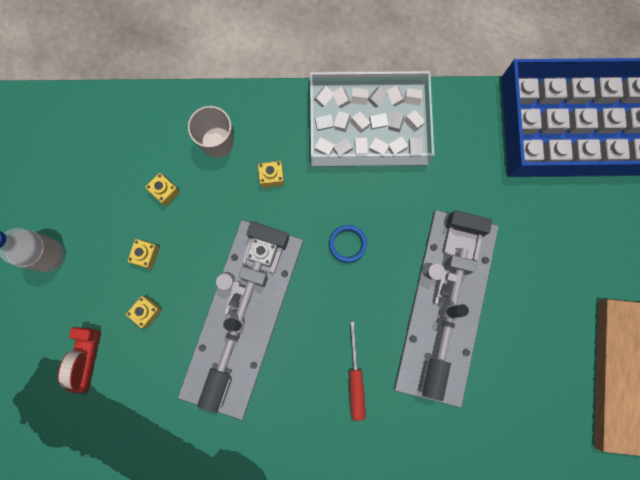

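View pics/scene1.png

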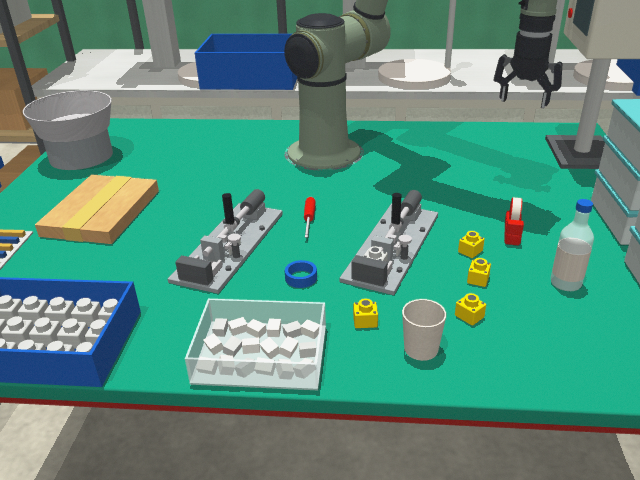

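The top view shows the loaded marker on the left: housing at about (262,251), pad (224,282), handle (233,324), plate corners about (243,221), (302,238), (243,418), (179,400). The right-hand marker's nest is empty. I'll enlarge the loaded one.

```bash
python3 - <<'E'
from h import *
im=cv2.imread('pics/top1.png')[212:424,165:315]
cv2.imwrite('pics/crop1.png',cv2.resize(im[:140],None,fx=4,fy=4,interpolation=cv2.INTER_CUBIC))
s=np.load('pics/top1.png.npz')
C=[ray(s,*p,.012)[:2] for p in[(243,221),(302,238),(243,418),(179,400)]]
print(C); a=(C[0]+C[1])/2-(C[2]+C[3])/2; L=np.linalg.norm(a); a/=L
print(L,np.linalg.norm(C[0]-C[1]),np.linalg.norm(C[2]-C[3]))
y=np.array([-a[1],a[0]]); o=np.mean(C,0)+a*.0175
print('yaw',np.degrees(np.arctan2(a[1],a[0])),'origin',o)
for n,p in dict(handle=(-.035,0,.125),pad=(.03,.042,.062),boss=(.1,0,.066)).items():
    w=np.r_[o+a*p[0]+y*p[1],p[2]]; print(n,w,proj(s,w),proj(np.load('pics/scene1.png.npz'),w))
E
```

```text
[array([0.66229229, 0.19444489]), array([0.62926031, 0.08673723]), array([0.31371628, 0.1921919 ]), array([0.34583071, 0.30365852])]
0.3337340133147773 0.11265900621918595 0.11600062480321505
yaw -18.76067428247875 origin [0.50434513 0.18862986]
handle [0.47120467 0.19988641 0.125     ] [[230.07104041 324.96548977]] [[394.27490792 192.82975253]]
pad [0.5462591  0.21874993 0.062     ] [[224.78699795 281.73781618]] [[402.4146503  236.17434938]]
boss [0.59903215 0.15646827 0.066     ] [[261.01496671 250.44865873]] [[372.57130152 247.69985068]]
```

View pics/crop1.png

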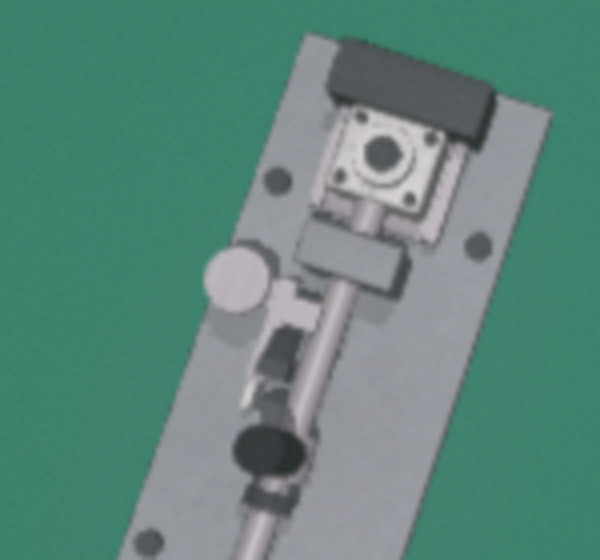

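The crop shows handle top at full-image (229.6,324.8), pad (224.3,281.8) and boss (261,250.2). All are within about 1 px of the prediction from the plate corners, so the marker pose is good (yaw -18.8°). I'll approach above the handle, with the jaws closing along the marker's x.

```bash
python3 -m crank '-33.7 -16.5 0 0 0 83 0.2;-33.7 -16.5 0 0 0 83 0.2;-33.7 -16.5 0 0 0 83 0.2;-33.7 -16.5 0 0 0 83 0.2;-33.7 -16.5 0 0 0 83 0.2;-33.7 -16.5 0 0 0 83 0.2;-33.7 -16.5 0 0 0 83 0.2;-33.7 -16.5 0 0 0 83 0.2;-33.7 -16.5 0 0 0 83 0.2;-33.7 -16.5 0 0 0 83 0.2' 40
cat > w.py <<'E'
from h import *
import sys
st=read_state(); R=cv2.Rodrigues(np.array(st['orientation'],float))[0]
print('t',round(st['t'],2),'tcp',np.round(st['ee_pos'],4),'yaw_y',round(np.degrees(np.arctan2(R[1,1],R[0,1])),1),'F',np.round(st['force'],1),'w',round(st['width'],4),'grip',st['gripper_force'],'q',np.round(st['joint_positions'],2))
if len(sys.argv)>3: print('tool cm',np.round(tool(np.array([float(v) for v in sys.argv[1:4]])-st['ee_pos']),2))
E
python3 w.py 0.471 0.200 0.248
```

```text
t: 0.93
ee_pos: [0.4751, 0.1948, 0.248]
orientation: [2.372, 2.054, 0.0]
force: [0.0, 0.2, 0.1]
width: 0.0509
gripper_force: 0.0
t 0.93 tcp [0.4751 0.1948 0.248 ] yaw_y -8.2 F [0.  0.2 0.1] w 0.0509 grip 0.0 q [ 0.25  0.26 -0.29  1.02 -0.    1.96]
tool cm [ 0.46 -0.48 -0.  ]
```

```bash
python3 -m crank '0 0 0 0 0 7 0.2;0 0 0 0 0 11 0.2;0 0 0 0 0 11 0.2;0 0 0 0 0 11 0.2'; python3 w.py 0.471 0.200 0.102
```

```text
t: 1.27
ee_pos: [0.4706, 0.2001, 0.2479]
orientation: [-2.546, -1.84, 0.001]
force: [0.7, 0.2, 0.1]
width: 0.0512
gripper_force: 0.0
t 1.27 tcp [0.4706 0.2001 0.2479] yaw_y -18.3 F [0.7 0.2 0.1] w 0.0512 grip 0.0 q [ 0.26  0.26 -0.29  1.02  0.    2.15]
tool cm [1.000e-02 5.000e-02 1.459e+01]
```

```bash
python3 - <<'E'
from h import *
s=snap('top','pics/top2.png'); t=snap('scene','pics/scene2.png')
a=cv2.imread('pics/top2.png')[200:420,140:360]; b=cv2.imread('pics/scene2.png')[60:280,300:500]
f=lambda i:cv2.resize(i,(400,440),interpolation=cv2.INTER_CUBIC)
cv2.imwrite('pics/c2.png',np.hstack([f(a),f(b)]))
E
```

```text
(no output)
```

View pics/c2.png

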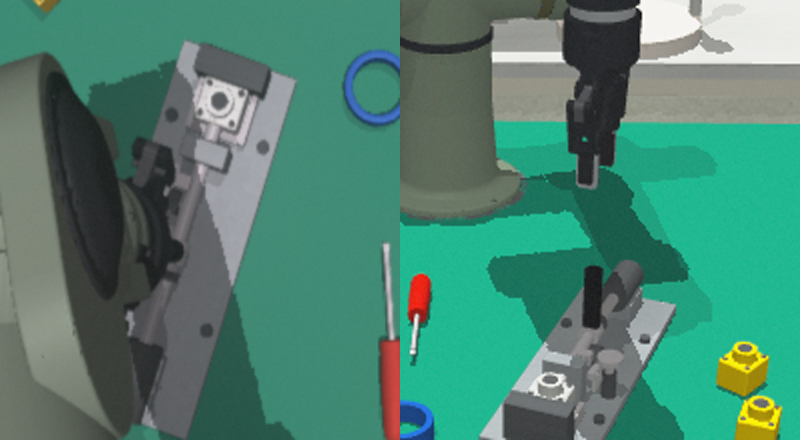

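The gripper stands straight above the handle with the jaw line along the striker; the right panel shows the handle (about 594,295 in the composite) directly under the fingers. Descending now.

```bash
python3 -m crank '0 0 3.5 0 0 0.5 0.2;0 0 7 0 0 0.5 0.2;0 0 10 0 0 0.5 0.2;0 0 12.5 0 0 0.5 0.2;0 0 14.6 0 0 0.5 0.2;0 0 14.6 0 0 0.5 0.2'; python3 w.py
```

```text
t: 1.87
ee_pos: [0.4676, 0.1997, 0.0985]
orientation: [-2.552, -1.827, 0.011]
force: [0.1, -0.6, 0.3]
width: 0.0511
gripper_force: 0.0
t 1.87 tcp [0.4676 0.1997 0.0985] yaw_y -18.8 F [ 0.1 -0.6  0.3] w 0.0511 grip 0.0 q [ 0.26  0.41 -0.5   0.67 -0.    2.16]
```

```bash
python3 -m crank '0 0 0 0 0 0 -1;0 0 0 0 0 0 -1;0 0 0 0 0 0 -1;0 0 0 0 0 0 -1;0 0 0 0 0 0 -1;0 0 0 0 0 0 -1' 40; python3 w.py
```

```text
t: 2.37
ee_pos: [0.4729, 0.2004, 0.1039]
orientation: [2.554, 1.825, 0.006]
force: [3.9, -1.7, 5.8]
width: 0.0189
gripper_force: 40.2
t 2.37 tcp [0.4729 0.2004 0.1039] yaw_y -18.9 F [ 3.9 -1.7  5.8] w 0.0189 grip 40.23520052433014 q [ 0.26  0.41 -0.49  0.67 -0.    2.16]
```

```bash
python3 -m crank '0 -0.7 0 0 0 0 -1;0 -1.4 0 0 0 0 -1;0 -2.1 0 0 0 0 -1;0 -2.8 0 0 0 0 -1;0 -3.5 0 0 0 0 -1;0 -4.1 0 0 0 0 -1;0 -4.6 0 0 0 0 -1;0 -4.8 0 0 0 0 -1;0 -4.8 0 0 0 0 -1;0 -4.8 0 0 0 0 -1'; python3 w.py
python3 - <<'E'
from h import *
d=read_state()['ee_pos']-np.array([.4729,.2004,.1039]); print(d@[.947,-.3216,0], d@[.3216,.947,0])
E
```

```text
t: 3.2
ee_pos: [0.43, 0.2152, 0.104]
orientation: [2.551, 1.821, 0.01]
force: [12.6, -6.0, -0.2]
width: 0.019
gripper_force: 40.9
t 3.2 tcp [0.43   0.2152 0.104 ] yaw_y -19.0 F [12.6 -6.  -0.2] w 0.019 grip 40.8714884519577 q [ 0.31  0.35 -0.57  0.64 -0.    2.21]
-0.04535117599665558 0.0001851551014941433
```

Drawn about 45 mm with a 14 N pull, which fits the spring. I'll ease it forward onto the sear, then open.

```bash
python3 -m crank '0 0.3 0 0 0 0 -1;0 0.6 0 0 0 0 -1;0 0.8 0 0 0 0 -1;0 0.8 0 0 0 0 -1;0 0.8 0 0 0 0 0.4;0 0.8 0 0 0 0 0.4;0 0.8 0 0 0 0 0.4;0 0.8 0 0 0 0 0.4;0 0.8 0 0 0 0 0.4'; python3 w.py
python3 - <<'E'
from h import *
t=snap('scene','pics/scene3.png'); o=np.array([.5043,.1886]);a=np.array([.947,-.3216])
b=cv2.imread('pics/scene3.png')[130:290,330:450]
for x in(-.035,-.07): print(proj(t,np.r_[o+a*x,.125]))
cv2.imwrite('pics/c3.png',cv2.resize(b,(450,600),interpolation=cv2.INTER_CUBIC))
E
```

```text
t: 3.95
ee_pos: [0.4321, 0.2132, 0.102]
orientation: [-2.555, -1.827, 0.002]
force: [0.3, 0.1, -0.1]
width: 0.06
gripper_force: 0.0
t 3.95 tcp [0.4321 0.2132 0.102 ] yaw_y -18.9 F [ 0.3  0.1 -0.1] w 0.06 grip 0.0 q [ 0.3   0.36 -0.57  0.64  0.    2.2 ]
[[394.26060315 192.8183907 ]]
[[399.22431886 185.66583917]]
```

View pics/c3.png

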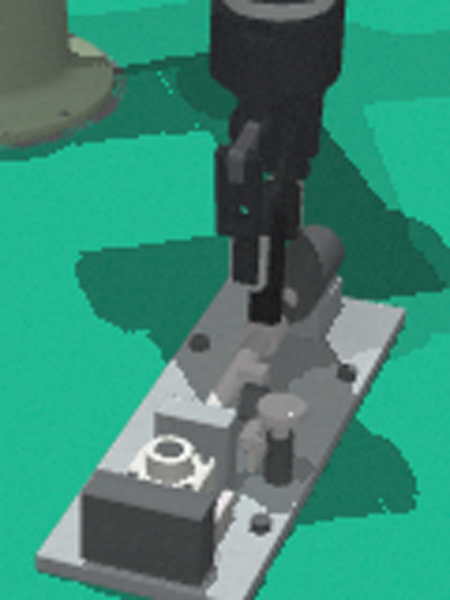

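Crop: the handle base (about (266,320)) now stands well back toward the barrel, with jaws open on both sides and no force, so the sear holds it. The housing is still in its nest. I'll lift clear and go above the pad with jaws shut.

```bash
python3 -m crank '0 0 -2.5 0 0 0 0.4;0 0 -5.5 0 0 0 0.4;0 0 -8 0 0 0 0.4;0 0 -8 0 0 0 0;1.5 3.5 -8 0 0 0 -1;3 7 -8 0 0 0 -1;4.2 10 -8 0 0 0 -1;4.2 10.6 -8 0 0 0 -1;4.2 10.6 -8 0 0 0 -1;4.2 10.6 -8 0 0 0 -1'; python3 w.py .5463 .2187 .085
python3 - <<'E'
from h import *
t=snap('scene','pics/scene4.png')
b=cv2.imread('pics/scene4.png')[130:290,330:450]
cv2.imwrite('pics/c4.png',cv2.resize(b,(450,600),interpolation=cv2.INTER_CUBIC))
E
```

```text
t: 4.83
ee_pos: [0.5456, 0.2183, 0.1811]
orientation: [-2.555, -1.826, 0.004]
force: [-0.4, 0.3, 0.5]
width: 0.0001
gripper_force: 0.0
t 4.83 tcp [0.5456 0.2183 0.1811] yaw_y -18.9 F [-0.4  0.3  0.5] w 0.0001 grip 0.0 q [ 0.25  0.45 -0.19  0.94  0.    2.16]
tool cm [0.07 0.08 9.61]
```

View pics/c4.png

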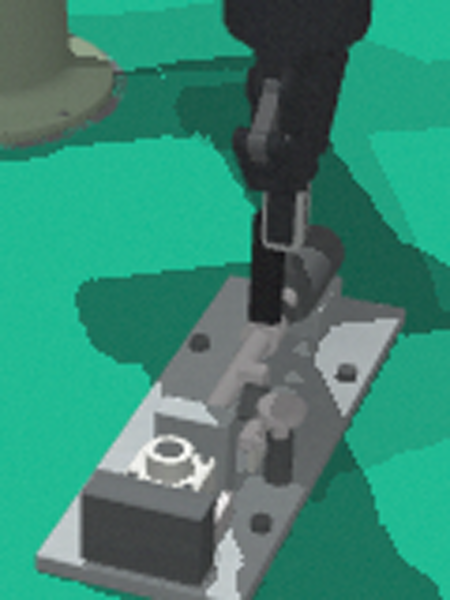

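The handle top (about (267,215)) stays drawn with the gripper clear, and the shut fingers (about (285,245)) are above the pad (282,410). Going down to just over the pad.

```bash
python3 -m crank '0 0 3 0 0 0 -1;0 0 6 0 0 0 -1;0 0 8.5 0 0 0 -1;0 0 9.6 0 0 0 -1;0 0 9.6 0 0 0 -1;0 0 9.6 0 0 0 -1'; python3 w.py .5463 .2187 .072
```

```text
t: 5.38
ee_pos: [0.5461, 0.2187, 0.0866]
orientation: [-2.555, -1.827, 0.001]
force: [0.3, -0.3, 0.9]
width: 0.0001
gripper_force: 0.0
t 5.38 tcp [0.5461 0.2187 0.0866] yaw_y -18.9 F [ 0.3 -0.3  0.9] w 0.0001 grip 0.0 q [ 0.26  0.55 -0.3   0.73  0.    2.16]
tool cm [0.01 0.02 1.46]
```

```bash
python3 -m crank '0 0 0.4 0 0 0 -1;0 0 0.8 0 0 0 -1;0 0 1.1 0 0 0 -1;0 0 1.35 0 0 0 -1;0 0 1.45 0 0 0 -1;0 0 1.45 0 0 0 -1;0 0 1.45 0 0 0 -1'; python3 w.py
python3 - <<'E'
from h import *
t=snap('scene','pics/scene5.png')
b=cv2.imread('pics/scene5.png')[130:290,330:450]
cv2.imwrite('pics/c5.png',cv2.resize(b,(450,600),interpolation=cv2.INTER_CUBIC))
E
```

```text
t: 5.97
ee_pos: [0.5482, 0.219, 0.0728]
orientation: [2.555, 1.826, 0.004]
force: [1.8, 0.3, 2.8]
width: -0.0003
gripper_force: 1.6
t 5.97 tcp [0.5482 0.219  0.0728] yaw_y -18.9 F [1.8 0.3 2.8] w -0.0003 grip 1.582980407110881 q [ 0.25  0.56 -0.31  0.7   0.    2.16]
```

View pics/c5.png

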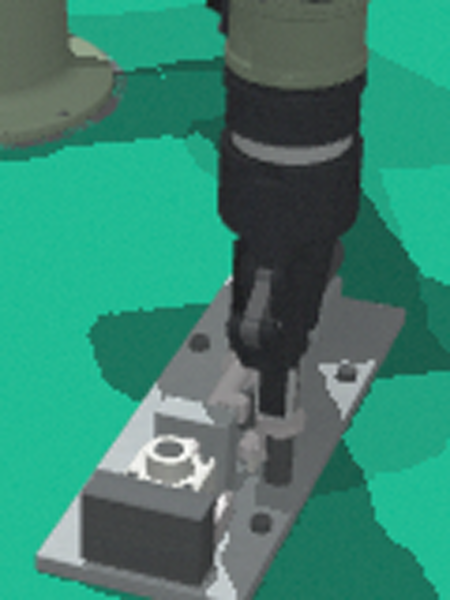

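The shut fingers press the pad (about (280,425)), and the collar near (232,405) appears to have moved forward; the handle is hidden. I'll press slightly more to be certain, then lift and look.

```bash
python3 -m crank '0 0 0.1 0 0 0 -1;0 0 0.1 0 0 0 -1;0 0 0.1 0 0 0 -1'; python3 -m crank '0 0 -2 0 0 0 -1;0 0 -5 0 0 0 -1;0 0 -9 0 0 0 -1;0 0 -12 0 0 0 -1;3 0 -13 0 0 0 -1;7 0 -13 0 0 0 -1;11 0 -13 0 0 0 -1;12 0 -13 0 0 0 -1;12 0 -13 0 0 0 -1;12 0 -13 0 0 0 -1' | head -2
python3 - <<'E'
from h import *
s=snap('top','pics/top6.png');t=snap('scene','pics/scene6.png')
a=cv2.imread('pics/top6.png')[200:420,160:320]; b=cv2.imread('pics/scene6.png')[130:290,330:450]
cv2.imwrite('pics/c6.png',np.hstack([cv2.resize(i,(400,550),interpolation=cv2.INTER_CUBIC) for i in(a,b)]))
E
```

```text
t: 6.27
ee_pos: [0.5476, 0.2187, 0.0711]
orientation: [2.555, 1.826, 0.002]
force: [3.3, 1.1, 3.2]
width: 0.0002
gripper_force: 1.8
t: 7.1
ee_pos: [0.5843, 0.3315, 0.199]
```

View pics/c6.png

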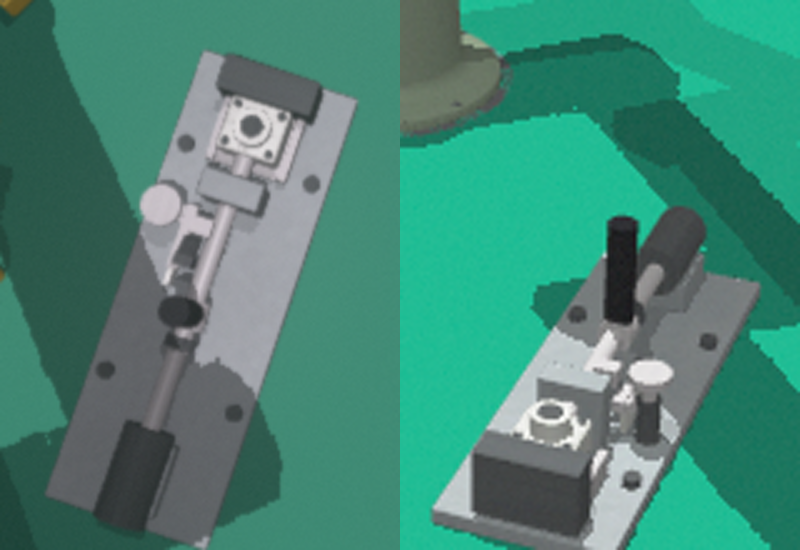

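The handle is back forward (top-view (231,325), as at the start). The striker fired, the housing sits in its nest and the arm is clear, so I'll hand in.

```bash
python3 -c "
from rig import ticket; print(ticket.finish_job())"
```

```text
the job is handed in; nothing more can be done
None
```

I drew the loaded marker's striker until the sear held it, let go, and fired it with the trip pad; the housing is still in its nest, the empty marker was left alone, and the job is handed in at about 7 s on the clock (no verdict was returned).

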